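# Lock the access panel of a tabletop potter's wheel

### The job

Close up the potter's wheel: with a fingertip, first push the sliding access panel along its rails away from the robot, fully home against its end stop, without lifting it. Then set the fingertip in the slot of the quarter-turn cam beside it and turn the cam clockwise (seen from above) as far as it goes, so that its tongue locks behind the panel. Leave the pottery and tools around it where they are and finish clear of everything.

Things in the scene. Friction and masses are not known exactly. Their poses are not given: they have to be found in the camera images.
- wheel: Grey potter's wheel fixed to the bench: housing 280 (x) x 520 (y) x 120 mm, origin under its centre, x roughly away from the robot, z up; flat deck 120 mm up. Round wheel head, 220 mm diameter, top 150 mm up, at x 0, y +135 mm. Panel rails run along x about y -100 mm: 10 mm high, outer width 133 mm, lips 3 mm over the panel's edges. Cam axis at x -20, y -205 mm.
- panel: Loose aluminium panel 100 (x) x 110 (y) x 6 mm, 0.2-0.4 kg, flat on the deck between the rails; origin centre of underside, axes as the wheel's. A flange 80 mm wide, 4 mm thick stands up along its edge nearest the robot, top 30 mm above the deck. Starts 28-45 mm short of the stop, slides freely along the wheel's +x, no spring; fully home its origin is at x +42, y -100 mm of the wheel.
- panel_push (a point): Middle of the panel flange's face that looks to the robot (-x), 18 mm above the deck: where a fingertip pushes towards the wheel's +x.
- end_stop (a point): Middle of the face of the steel end stop (12 mm high) at the rails' far end, 6 mm above the deck: the panel's far edge touches it when fully home.
- cam (a joint): Turn angle of the cam, rad: starts 0 to 0.25 (open; at 0 the tongue points along the wheel's -x, towards the robot), grows clockwise seen from above, 1.571 = against its stop (tongue along the wheel's +y, close behind the panel's near edge). Stays where left; 0.12 N m turns it (5 N at cam_slot).
- cam_axis (a point): On the cam's vertical axis at the slot floor, 17 mm above the deck. Steel disc, 88 mm diameter, with two parallel black ribs 20 mm high, 7 mm thick, 72 mm long: between them a slot 38 mm wide, open above and at both ends, through the axis and in line with the tongue. Under the disc a flat steel tongue 20 mm wide, 8 mm thick reaches 95 mm from the axis.
- cam_slot (a point): Point on the slot's floor, midway between the ribs, 26 mm from the axis on the tongue's side: a good place to set a fingertip. It turns with the cam, so the line from cam_axis to it is the direction of the slot and of the tongue.
- bowl: Bystander: terracotta bowl, 120 mm wide and 55 mm high, on the wheel head. Origin under its centre.
- beaker: Bystander: white ceramic beaker, 52 mm wide and 60 mm high, on the wheel's deck beyond the cam. Origin under its centre.
- tile0: Bystander: terracotta test tile 60 x 45 x 14 mm on the bench. Origin under its centre.
- tile1: Bystander: terracotta test tile 60 x 45 x 14 mm on the bench. Origin under its centre.
- tile2: Bystander: terracotta test tile 60 x 45 x 14 mm on the bench. Origin under its centre.
- scraper: Bystander: flat serrated plastic scraper, 75 x 100 x 11 mm, on the bench. Origin under its centre.
- brush: Bystander: brush lying on the bench.
- jar: Bystander: capped white jar, 68 mm wide and 90 mm high, on the bench. Origin under its centre.
Not all that is in view belongs to the job. Of the things like the panel, leave any that is purple or yellow; of the rest the larger one is meant.

How it is judged:
By the outcome, as a careful person would: the job done as asked, in the order asked, and still so for the second after the job is handed in, with the robot touching nothing.
It also fails if it takes over 45 s, if anything falls off the work surface, if the arm or the gripper's body presses on something with over 40 N, if the wrist force passes 120 N, or if a joint passes its speed limit or range.

### The arm

A 6-joint arm with a two-finger parallel gripper is mounted at the origin on the work surface. World frame = base frame: x ahead of the robot, y to its left, z up, the work surface at z = 0. Lengths are in m, angles in rad, forces in N, time in s.
With the tool pointing down it reaches from about 0.375 to 0.975 m from the base axis. Payload 3.8 kg.
Tool frame: the origin (TCP) lies on the centre line of the jaws, within the pads' length; the fingertips stand 8 mm ahead of it and the grasp point (between the pads) lies 11 mm behind it; z points along the fingers, y is the direction in which the jaws open and shut (so a half turn about z gives the same grasp; the last joint's range is limited). The gripper opens to 85 mm and grips with 20 to 120 N. Pads are 22 mm wide; open, the fingers measure 114 mm over their backs; the gripper's body (76 mm by 85 mm) begins 54 mm behind the grasp point. The pads swing forward as they close: fully open they stand 13 mm farther back than shut.
Start: joints at [-1.307, 0.264, 1.604, -0, 1.274, -0.037], TCP at [0.2, -0.645, 0.239] pointing down, gripper open.
Joint ranges: [-2.63, 2.63], [-0.94, 2.18], [0.31, 2.57], [-1.31, 4.45], [0, 2.66], [-2.55, 2.55]. Speed limits (rad/s): [2.57, 2.57, 3.14, 3.14, 3.14, 3.14].

### API

Orientations are given as a rotation vector (axis times angle).
In Python, from workcell import bot gives the robot as it stands.
- The arm moves only by the tool arm_command, never from a script. Its arguments are lists of equal length, an entry for each row: "slide": the shift along the tool's x, y, z in m, a list of three; "angular": the turn, a rotation vector about the tool's x, y, z in degrees, a list of three; "hand": the finger opening in m, from 0 to 0.0854. A call has exactly 8 rows; each row shifts and turns the pose as measured when the row begins, along the tool's axes as they then stand; what a row does not reach is not made up. A row lasts 1/10 s, in which the tool goes at most 50 mm and 8.59 degrees, less where a joint would pass 70% of its speed; a pose out of reach is approached as far as the arm can. A call is refused whole if a number of a shift passes 0.05 or a number of a turn 8.59, either way. A call with a gripper value outside its range is refused whole. The fingers move at their own pace and stop on an object; "squeeze" is the grip in N (left out, the last holds). Time passes only in rows, so rows that do not move let the fingers close, or fill a call up. It gives the time, the measured TCP pose, the force and the opening at its end, in the units of the state.
- bot.read_state(): the state, without advancing time (a new reading comes with each control period).
- bot.read_camera(name): name is "side" or "top"; returns the picture (480x640x3 uint8, red, green, blue); there is no depth.
- bot.get_calibration(name): a dict with "fx", "fy", "cx", "cy" (pixels), "R" (3x3) and "t" (3): a world point X has camera coordinates R X + t. Camera axes: x right, y down, z forward; pixel columns grow to the right and rows downward; lengths in m; the calibration is good to about 2 mm. A picture is of the moment at which its call begins. get_calibration takes no time and is no camera call.
- bot.finish_job(): hands the job in, once; it reports no verdict.
The state is a dict: "time": time; "q": joint angles; "joint_vel": joint speeds; "joint_torque": joint torques, N m; "tool_pos": TCP position; "tcp_rot": TCP orientation; "wrist_force": force on the tool from outside, world axes, zero at the start; "torque": the same for the moment, N m; "width": opening from 0.0 (shut) to 1.0 (fully open).
Only numpy, scipy, OpenCV 4.12 (cv2) and the standard library are available. Lean on these libraries where they do the work, as an engineer would, in place of code of your own. Each camera call takes 0.05 s, during which the arm holds its last target.

## Working session

There is one attempt and no reset: what is moved stays moved. The work goes in short steps, Python scripts to look and compute and a tool call to move; the robot and the scene stay as the last step left them, time stands still between calls to the robot, and variables do not carry over. Pictures are saved under pics/ and viewed, and the job is handed in when it is done.

Besides the shell and the picture viewer there is one more tool, called after ">>>" as a command line: name --argument value ..., lists and objects as JSON in quotes. arm_command: Moves the arm, as the interface text tells. Its arguments: {"type":"object","properties":{"slide":{"type":"array","items":{"type":"array","items":{"type":"number"}}},"angular":{"type":"array","items":{"type":"array","items":{"type":"number"}}},"hand":{"type":"array","items":{"type":"number"}},"squeeze":{"type":"number"}},"required":["slide","angular","hand"]}

```bash
mkdir -p pics
python3 - <<'E'
from workcell import bot
import cv2
for n in("top","side"):
    cv2.imwrite(f"pics/{n}0.png",bot.read_camera(n)[:,:,::-1]); print(n,bot.get_calibration(n))
s=bot.read_state();print(s)
E
```

```text
top {'fx': 475.2918032567533, 'fy': 475.2918032567533, 'cx': 322.65265630146513, 'cy': 240.38089086886814, 'R': array([[ 0.00508961, -0.99985596, -0.01619116],
       [-0.9928728 , -0.0031248 , -0.11913786],
       [ 0.11907011,  0.01668213, -0.9927457 ]]), 't': array([0.05566695, 0.56339357, 1.23704013])}
side {'fx': 476.98573135299654, 'fy': 476.98573135299654, 'cx': 314.94648738847087, 'cy': 241.67704792292253, 'R': array([[-0.99744374, -0.06983846, -0.01511893],
       [-0.03670283,  0.6822681 , -0.73018022],
       [ 0.06130983, -0.72775878, -0.68308731]]), 't': array([0.58382643, 0.08325142, 1.22715819])}
{'time': 0.1, 'q': array([-1.30690777e+00,  2.64706298e-01,  1.60526769e+00,  1.71216112e-05,
        1.27368406e+00, -3.68764988e-02]), 'joint_vel': array([ 0.00050769, -0.00265549, -0.00140332,  0.00027132,  0.00080319,
        0.00115946]), 'joint_torque': array([-1.68338588e-04, -5.16711223e+01, -3.68590808e+01, -1.39717731e-04,
        6.34476019e-03, -4.23108349e-05]), 'tool_pos': array([ 0.19981773, -0.64406288,  0.23805096]), 'tcp_rot': array([-3.10410653e+00, -4.70346432e-01,  3.41693278e-04]), 'wrist_force': array([ 1.03804835, -0.08691357, -0.30587896]), 'torque': array([-0.02981661,  0.04387559, -0.02885578]), 'width': 0.9994585419748965}
```

View pics/top0.png

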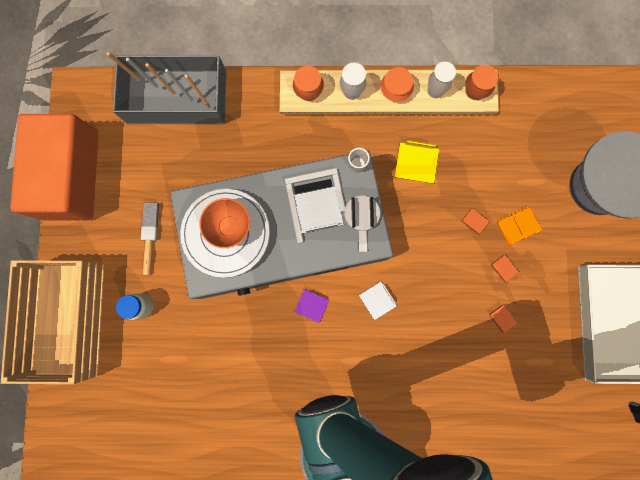

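View pics/side0.png

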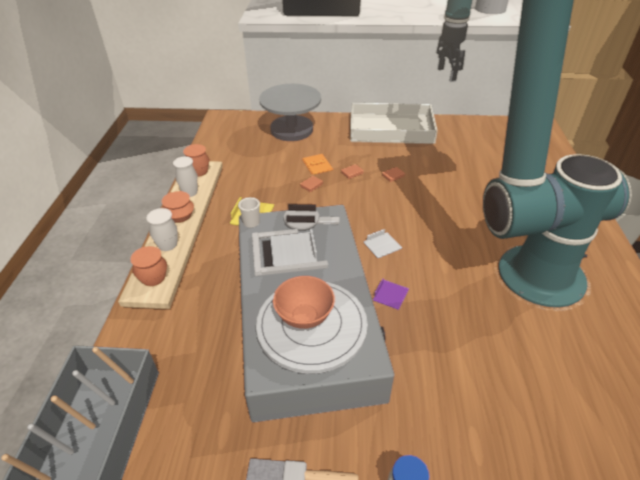

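The top view shows the wheel at about (280,225), tilted, with the panel at (318,207) between its rails and the cam at (363,215), tongue towards the robot. The side view agrees. Next I'll zoom in and measure.

```bash
cat > h.py <<'E'
import numpy as np
from workcell import bot
def ray(n,u,v,z):
    c=bot.get_calibration(n);R=c['R'];t=c['t']
    d=R.T@np.array([(u-c['cx'])/c['fx'],(v-c['cy'])/c['fy'],1]);o=-R.T@t
    return o+d*(z-o[2])/d[2]
def proj(n,X):
    c=bot.get_calibration(n);p=c['R']@np.array(X)+c['t'];return np.array([c['fx']*p[0]/p[2]+c['cx'],c['fy']*p[1]/p[2]+c['cy']])
E
python3 - <<'E'
import cv2
a=cv2.imread('pics/top0.png');cv2.imwrite('pics/top0z.png',cv2.resize(a[140:310,160:400],None,fx=3.3,fy=3.3,interpolation=cv2.INTER_CUBIC))
cv2.imwrite('pics/top0y.png',cv2.resize(a[140:260,275:395],None,fx=5,fy=5,interpolation=cv2.INTER_CUBIC))
a=cv2.imread('pics/side0.png');cv2.imwrite('pics/side0y.png',cv2.resize(a[190:290,230:350],None,fx=6,fy=6,interpolation=cv2.INTER_CUBIC))
E
```

```text
(no output)
```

View pics/top0z.png

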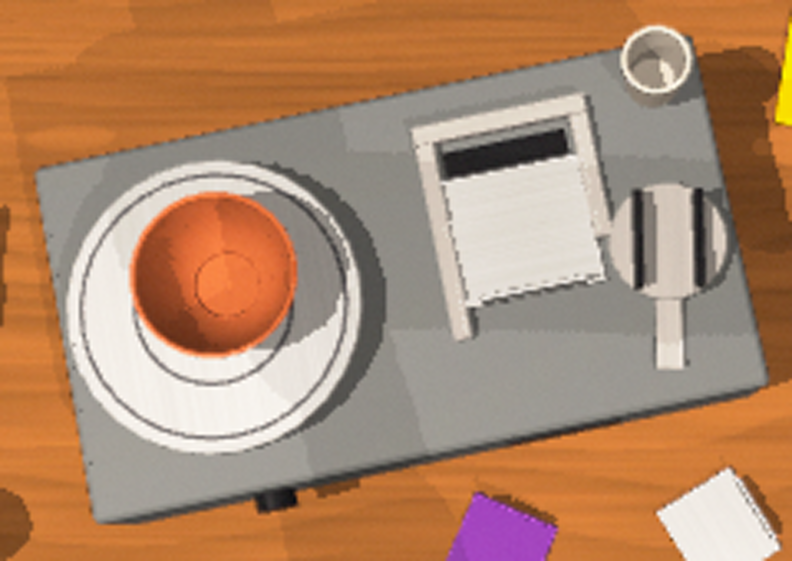

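View pics/top0y.png

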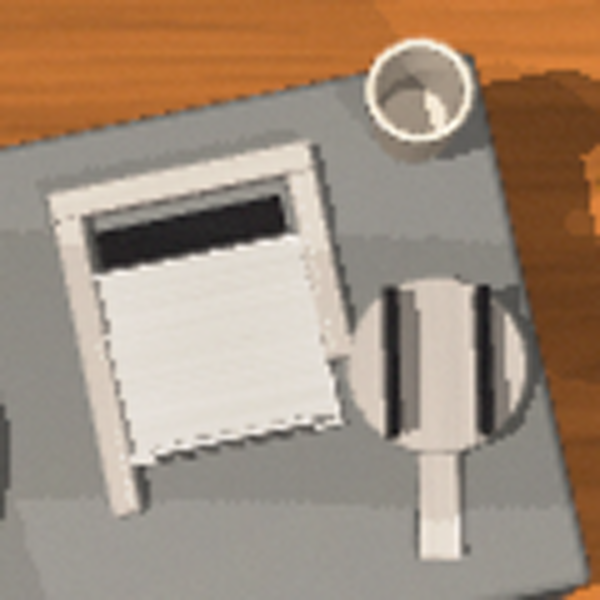

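View pics/side0y.png

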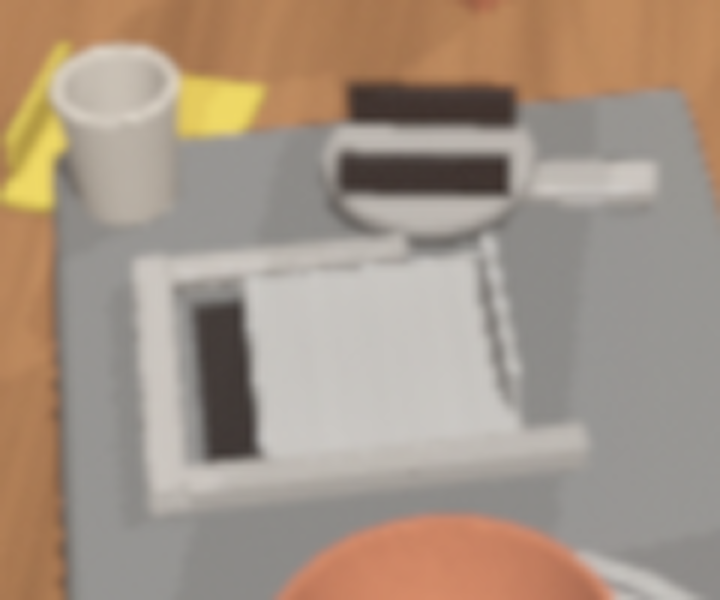

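```bash
cat >> h.py <<'E'
def z0(u,v,s,ox,oy): return (u+.5)/s-.5+ox,(v+.5)/s-.5+oy
E
python3 - <<'E'
from h import *
import cv2
np.set_printoptions(precision=4,suppress=True)
P=[ray('top',*z0(u,v,3.3,160,140),.12) for u,v in[(37,170),(690,37),(767,382),(97,521)]]
for p in P:print(p)
print([np.linalg.norm(P[i]-P[(i+1)%4]) for i in range(4)])
c=sum(P)/4
# yaw
ex=(P[0]-P[3])+(P[1]-P[2]);print('yaw x',np.degrees(np.arctan2(ex[1],ex[0])));ey=(P[0]-P[1])+(P[3]-P[2]);print('yaw y',np.degrees(np.arctan2(ey[1],ey[0]))-90,c)
# features
t=lambda u,v,z:ray('top',*z0(u,v,5,275,140),z)
sd=lambda u,v,z:ray('side',*z0(u,v,6,230,190),z)
print('disc c top',t(438,365,.137),'head',ray('top',*z0(213,307,3.3,160,140),.15))
ts=[t(u,v,.128) for u,v in[(420,558),(463,558)]];print('tongue tip',sum(ts)/2)
print('flange top corners',t(138,463,.150),t(341,424,.150))
print('frame far outer corners',t(48,197,.13),t(312,143,.13))
for nm,(u,v) in dict(fl1=(488,240),fl2=(517,412)).items():print(nm,sd(u,v,.15))
print('disc side',sd(428,178,.137),'tongue tip side',(sd(657,162,.128)+sd(655,190,.128))/2)
E
```

```text
[0.6774 0.4424 0.12  ]
[ 0.7828 -0.0596  0.12  ]
[ 0.5159 -0.1156  0.12  ]
[0.4098 0.3856 0.12  ]
[np.float64(0.5129532234262036), np.float64(0.2726832087133848), np.float64(0.5124001492015199), np.float64(0.2736046099335698)]
yaw x 11.908313262190362
yaw y 11.904930186705087 [0.5965 0.1632 0.12  ]
disc c top [ 0.6203 -0.0411  0.137 ] head [0.5674 0.2966 0.15  ]
tongue tip [ 0.5253 -0.043   0.128 ]
flange top corners [0.5692 0.106  0.15  ] [0.5886 0.0071 0.15  ]
frame far outer corners [0.7068 0.1538 0.13  ] [0.7347 0.0212 0.13  ]
fl1 [0.5908 0.0279 0.15  ]
fl2 [0.5726 0.1238 0.15  ]
disc side [ 0.62  -0.024  0.137] tongue tip side [ 0.5257 -0.0408  0.128 ]
```

```bash
cat >> h.py <<'E'
yaw=np.radians(11.9);O=np.array([.5970,.1635,.0])
Rw=np.array([[np.cos(yaw),-np.sin(yaw),0],[np.sin(yaw),np.cos(yaw),0],[0,0,1]])
def w2W(p): return O+Rw@np.array(p)
def W2w(p): return Rw.T@(np.array(p)-O)
E
python3 - <<'E'
from h import *
np.set_printoptions(precision=4,suppress=True)
t=lambda u,v,z:W2w(ray('top',*z0(u,v,5,275,140),z))
sd=lambda u,v,z:W2w(ray('side',*z0(u,v,6,230,190),z))
print('near corners',t(138,463,.123),t(341,424,.123))
print('panel far edge', t(98,272,.126),t(296,236,.126))
print('stop inner edge top',t(82,215,.132),t(290,175,.132))
print('side near edge',sd(488,240,.15),sd(517,412,.15),'far edge',sd(245,280,.126),sd(262,458,.126))
for n,s,ox,oy in(('top',5,275,140),('side',6,230,190)):
  for nm,p in dict(axis=(-.02,-.205,.137),tip=(-.115,-.205,.128),homeNear=(-.008,-.1,.12),stop=(.092,-.1,.132)).items():
    q=proj(n,w2W(p)); print(n,nm,(q[0]+.5-ox)*s-.5,(q[1]+.5-oy)*s-.5)
E
```

```text
near corners [-0.0351 -0.0497  0.123 ] [-0.0365 -0.1528  0.123 ]
panel far edge [ 0.0635 -0.0491  0.126 ] [ 0.0612 -0.1502  0.126 ]
stop inner edge top [ 0.0923 -0.0471  0.132 ] [ 0.091  -0.1533  0.132 ]
side near edge [-0.0341 -0.1314  0.15  ] [-0.0321 -0.0338  0.15  ] far edge [ 0.0635 -0.1492  0.126 ] [ 0.0641 -0.0479  0.126 ]
top axis 438.2423445598378 366.1008585701393
top tip 477.72073963734994 555.3103322607535
top homeNear 225.97835640861643 391.12467347635413
top stop 185.4691469621555 194.40664570682554
side axis 432.4265674620998 151.43192248777473
side tip 655.1041812488165 145.42263931158413
side homeNear 434.8591716957628 355.17234357118093
side stop 179.85589715629555 360.21484317338604
```

```bash
cat >> h.py <<'E'
from scipy.spatial.transform import Rotation as Ro
def ToolR(yawdeg):
    y=np.radians(yawdeg);c,s=np.cos(y),np.sin(y);return np.array([[c,s,0],[s,-c,0],[0,0,-1]])
def go(W,yawdeg):
    s=bot.read_state();R=Ro.from_rotvec(s['tcp_rot']).as_matrix();Rt=ToolR(yawdeg)
    d=np.array(W)-s['tool_pos']
    print('t',s['time'],'pos',s['tool_pos'],'wheel',W2w(s['tool_pos']),'yaw',np.degrees(np.arctan2(R[1,0],R[0,0])))
    print('F',s['wrist_force'],'w',s['width'],'q',s['q'])
    print('slide in current frame mm',1e3*R.T@d,' in target frame',1e3*Rt.T@d)
    print('turn deg (tool)',np.degrees(Ro.from_matrix(R.T@Rt).as_rotvec()))
np.set_printoptions(precision=4,suppress=True)
E
python3 - <<'E'
from h import *
W=w2W((-.066,-.1,.235));print(W);go(W,11.9)
E
```

```text
[0.553 0.052 0.235]
t 0.1 pos [ 0.1998 -0.6441  0.2381] wheel [-0.5552 -0.7083  0.2381] yaw 17.232274685278934
F [ 1.038  -0.0869 -0.3059] w 0.9994585419748965 q [-1.3069  0.2647  1.6053  0.      1.2737 -0.0369]
slide in current frame mm [ 543.583  -560.2076    4.2572]  in target frame [ 489.1693 -608.3069    3.051 ]
turn deg (tool) [-0.1184  0.0002  5.3323]
```

>>> arm_command --slide '[[0.03,-0.038,0],[0.03,-0.038,0],[0.03,-0.038,0],[0.03,-0.038,0],[0.03,-0.038,0],[0.03,-0.038,0],[0.03,-0.038,0],[0.03,-0.038,0]]' --angular '[[0,0,5.3],[0,0,0],[0,0,0],[0,0,0],[0,0,0],[0,0,0],[0,0,0],[0,0,0]]' --hand '[0,0,0,0,0,0,0,0]' --squeeze 60

```text
time: 0.9
tool_pos: [0.3694, -0.2885, 0.2324]
tcp_rot: [-3.119, -0.302, 0.005]
wrist_force: [0.6, 0.1, 0.1]
width: 0.001
```

Run:
```python
from h import *
W=w2W((-.066,-.1,.235));go(W,11.9)
```

```text
t 0.9 pos [ 0.3694 -0.2885  0.2324] wheel [-0.3159 -0.3954  0.2324] yaw 11.051708133989145
F [0.5606 0.1456 0.1265] w 0.0006548920436513326 q [-0.7187 -0.1239  2.0304  0.0035  1.2434  0.6581]
slide in current frame mm [ 245.5074 -299.0878   -0.6891]  in target frame [ 249.9155 -295.4033   -2.6487]
turn deg (tool) [-0.4923  0.1375 -0.8489]
```

>>> arm_command --slide '[[0.03,-0.037,0],[0.031,-0.037,0],[0.031,-0.037,0],[0.031,-0.037,0],[0.031,-0.037,0],[0.031,-0.037,0],[0.031,-0.037,0],[0.031,-0.037,0]]' --angular '[[-0.4,0,-0.8],[0,0,0],[0,0,0],[0,0,0],[0,0,0],[0,0,0],[0,0,0],[0,0,0]]' --hand '[0,0,0,0,0,0,0,0]'

```text
time: 1.7
tool_pos: [0.5523, 0.0667, 0.2305]
tcp_rot: [-3.124, -0.325, 0.005]
wrist_force: [0.3, -0.5, -0.1]
width: -0.001
```

Run:
```python
from h import *
W=w2W((-.066,-.1,.14));go(W,11.9)
```

```text
t 1.7 pos [0.5523 0.0667 0.2305] wheel [-0.0637 -0.0854  0.2305] yaw 11.882860393997646
F [ 0.2855 -0.4829 -0.1476] w -0.000642766549929474 q [0.0754 0.0477 1.8684 0.0002 1.2284 1.4388]
slide in current frame mm [-1.9957 14.6065 90.5227]  in target frame [-2.2649 14.5559 90.5245]
turn deg (tool) [-0.0316  0.1677 -0.0172]
```

>>> arm_command --slide '[[-0.002,0.014,0],[0,0.001,0.02],[0,0,0.025],[0,0,0.025],[0,0,0.015],[0,0,0.005],[0,0,0],[0,0,0]]' --angular '[[0,0,0],[0,0,0],[0,0,0],[0,0,0],[0,0,0],[0,0,0],[0,0,0],[0,0,0]]' --hand '[0,0,0,0,0,0,0,0]'

```text
time: 2.5
tool_pos: [0.5535, 0.0561, 0.1357]
tcp_rot: [-3.122, -0.343, 0.009]
wrist_force: [0.9, -0.0, 0.2]
width: -0.002
```

Run:
```python
from h import *
import cv2
W=w2W((-.008-.011,-.1,.14));go(W,11.9)
for n in("top","side"):cv2.imwrite(f"pics/{n}1.png",cv2.resize(bot.read_camera(n)[120:280,220:420,::-1],None,fx=3.5,fy=3.5,interpolation=cv2.INTER_CUBIC))
```

```text
t 2.5 pos [0.5535 0.0561 0.1357] wheel [-0.0648 -0.0961  0.1357] yaw 12.546395347656766
F [ 0.9408 -0.0362  0.2166] w -0.001643757769263251 q [0.0558 0.1328 1.9607 0.0008 1.0539 1.4073]
slide in current frame mm [45.6799  4.3989 -4.53  ]  in target frame [45.7514  3.8903 -4.2656]
turn deg (tool) [-0.09    0.3233  0.6461]
```

View pics/side1.png

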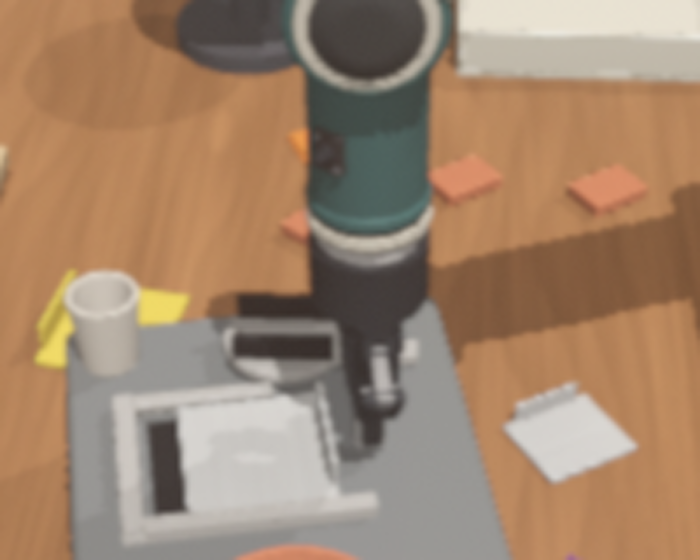

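View pics/top1.png

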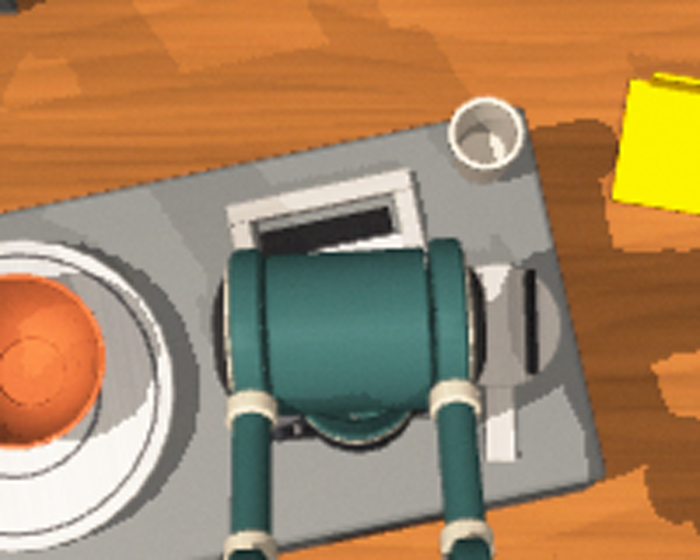

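The side view shows the fingertip at (372,440), just short of the flange at (328,440). The panel has not moved. Now I'll push.

>>> arm_command --slide '[[0.005,0.004,-0.003],[0.007,0,0],[0.007,0,0],[0.007,0,0],[0.007,0,0],[0.007,0,0],[0,0,0],[0,0,0]]' --angular '[[0,0.3,0.6],[0,0,0],[0,0,0],[0,0,0],[0,0,0],[0,0,0],[0,0,0],[0,0,0]]' --hand '[0,0,0,0,0,0,0,0]'

```text
time: 3.4
tool_pos: [0.599, 0.061, 0.1424]
tcp_rot: [-3.124, -0.326, -0.005]
wrist_force: [-3.1, -2.1, 1.2]
width: 0.001
```

Run:
```python
from h import *
W=w2W((-.008-.011,-.1,.14));go(W,11.9)
```

```text
t 3.4 pos [0.599  0.061  0.1424] wheel [-0.0192 -0.1007  0.1424] yaw 11.922721061864104
F [-3.0713 -2.0538  1.1537] w 0.0006822128829333628 q [0.0595 0.2032 1.8645 0.0013 1.0705 1.4216]
slide in current frame mm [ 0.2044 -0.6616  2.4098]  in target frame [ 0.2126 -0.6633  2.4087]
turn deg (tool) [-0.0381 -0.2028  0.0228]
```

>>> arm_command --slide '[[0.003,0,0.002],[0.003,0,0],[0.003,0,0],[0.003,0,0],[0.003,0,0],[0.003,0,0],[0.003,0,0],[0.003,0,0]]' --angular '[[0,0,0],[0,0,0],[0,0,0],[0,0,0],[0,0,0],[0,0,0],[0,0,0],[0,0,0]]' --hand '[0,0,0,0,0,0,0,0]'

```text
time: 4.2
tool_pos: [0.599, 0.0613, 0.1395]
tcp_rot: [3.12, 0.328, -0.079]
wrist_force: [-9.8, -2.2, 7.5]
width: -0.003
```

Run:
```python
from h import *
import cv2
W=w2W((-.008-.011,-.1,.14));go(W,11.9)
for n in("top","side"):cv2.imwrite(f"pics/{n}2.png",cv2.resize(bot.read_camera(n)[120:280,220:420,::-1],None,fx=3.5,fy=3.5,interpolation=cv2.INTER_CUBIC))
```

```text
t 4.2 pos [0.599  0.0613 0.1395] wheel [-0.0191 -0.1004  0.1395] yaw 12.006972605793823
F [-9.7612 -2.2198  7.4723] w -0.0030349026006662914 q [ 0.0637  0.239   1.8273 -0.006   1.1252  1.4276]
slide in current frame mm [ 0.078  -0.426  -0.4765]  in target frame [ 0.101  -0.4253 -0.4728]
turn deg (tool) [-0.107   2.8737  0.1042]
```

View pics/side2.png

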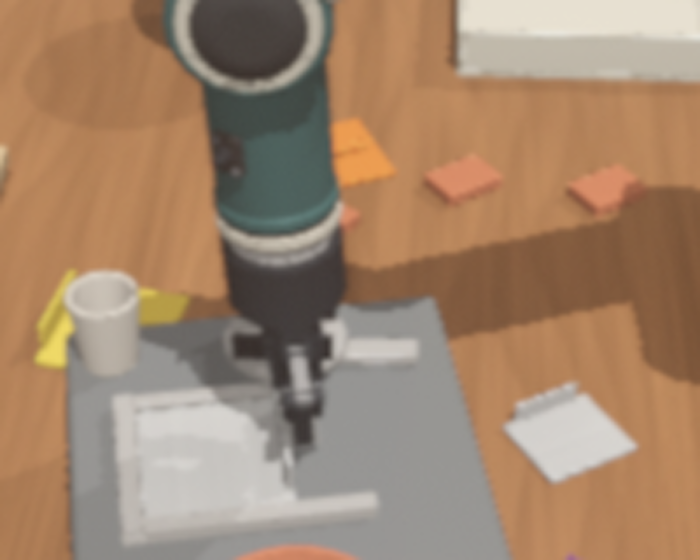

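Side view: the dark gap at the stop is gone and the panel's far edge meets the frame at (135,455). The force has risen to 10 N with no more travel, so the panel is home. Next I back off and rise.

>>> arm_command --slide '[[-0.012,0,0],[-0.015,0,0],[0,0,-0.04],[0,0,-0.04],[0,0,0],[0,0,0],[0,0,0],[0,0,0]]' --angular '[[0,2.8,0],[0,0,0],[0,0,0],[0,0,-8],[0,0,-8],[0,0,-8],[0,0,-8],[0,0,-8]]' --hand '[0,0,0,0,0,0,0,0]'

```text
time: 5.1
tool_pos: [0.5689, 0.0549, 0.2232]
tcp_rot: [-2.804, -1.412, 0.001]
wrist_force: [0.5, 0.7, -0.7]
width: 0.001
```

Run:
```python
from h import *
import cv2
go((.5937,-.0417,.22),91.1)
for n in("top","side"):cv2.imwrite(f"pics/{n}3.png",cv2.resize(bot.read_camera(n)[120:280,220:420,::-1],None,fx=3.5,fy=3.5,interpolation=cv2.INTER_CUBIC))
```

```text
t 5.1 pos [0.5689 0.0549 0.2232] wheel [-0.0499 -0.1004  0.2232] yaw 53.46030389280971
F [ 0.4587  0.6584 -0.6564] w 0.0007271740906790315 q [0.0516 0.081  1.8469 0.0019 1.215  0.6887]
slide in current frame mm [-62.863   77.4876   2.9966]  in target frame [-97.0948  22.9655   3.2002]
turn deg (tool) [ -0.1102  -0.0713 -37.6396]
```

View pics/side3.png

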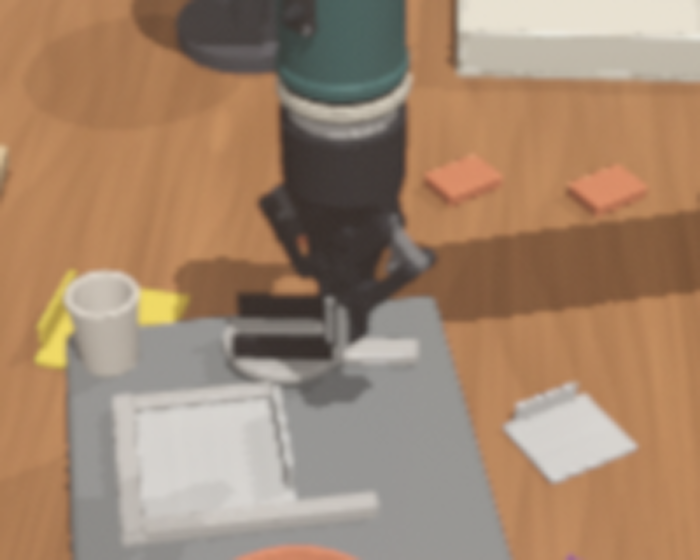

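View pics/top3.png

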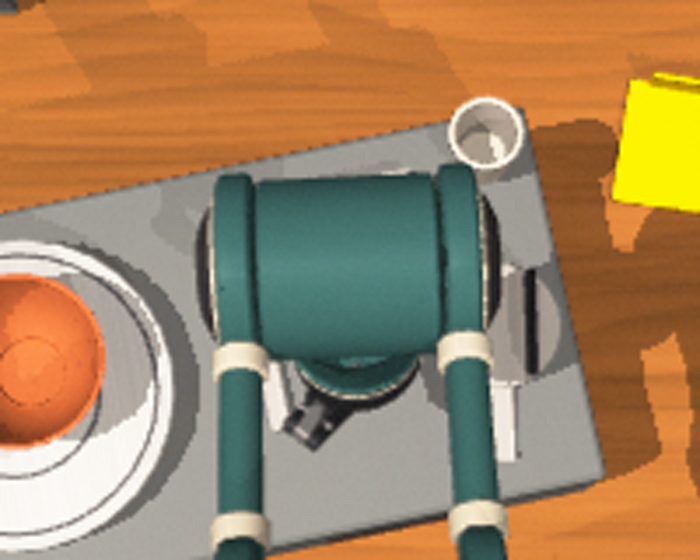

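The panel is still home at (210,450) in the side view, and the cam is unmoved. Next I move over the cam slot.

>>> arm_command --slide '[[0,0,0],[0,0,0],[0,0,0],[0,0,0],[-0.024,0.006,0],[-0.025,0.006,0],[-0.024,0.006,0],[-0.024,0.005,0]]' --angular '[[0,0,-8.5],[0,0,-8.5],[0,0,-8.5],[0,0,-8.5],[0,0,-3],[0,0,0],[0,0,0],[0,0,0]]' --hand '[0,0,0,0,0,0,0,0]'

```text
time: 6.0
tool_pos: [0.59, -0.0417, 0.222]
tcp_rot: [-2.217, -2.22, 0.0]
wrist_force: [0.0, 0.3, 0.0]
width: 0.0
```

Run:
```python
from h import *
go((.5937,-.0417,.151),91.1)
```

```text
t 6.0 pos [ 0.59   -0.0417  0.222 ] wheel [-0.0492 -0.1994  0.222 ] yaw 90.08438677965194
F [0.0171 0.3004 0.0365] w 4.848155794066939e-05 q [-0.1142  0.121   1.8054  0.0028  1.2187 -0.1167]
slide in current frame mm [-0.1794  3.9182 70.9534]  in target frame [-0.032   3.6962 70.9655]
turn deg (tool) [-0.1777 -0.1735 -1.0153]
```

>>> arm_command --slide '[[0,0.003,0],[0,0.001,0],[0,0,0.015],[0,0,0.015],[0,0,0.01],[0,0,0.005],[0,0,0],[0,0,0]]' --angular '[[0,0,-1],[0,0,0],[0,0,0],[0,0,0],[0,0,0],[0,0,0],[0,0,0],[0,0,0]]' --hand '[0,0,0,0,0,0,0,0]'

```text
time: 6.8
tool_pos: [0.5917, -0.0402, 0.17]
tcp_rot: [-2.204, -2.226, 0.005]
wrist_force: [0.6, -0.7, -0.6]
width: 0.001
```

Run:
```python
from h import *
import cv2
go((.5937,-.0417,.151),91.1)
for n in("top","side"):cv2.imwrite(f"pics/{n}4.png",cv2.resize(bot.read_camera(n)[140:260,250:390,::-1],None,fx=5,fy=5,interpolation=cv2.INTER_CUBIC))
```

```text
t 6.8 pos [ 0.5917 -0.0402  0.17  ] wheel [-0.0472 -0.1982  0.17  ] yaw 90.56338330672996
F [ 0.6232 -0.6851 -0.6495] w 0.0009164720146440518 q [-0.1117  0.1687  1.8507  0.0037  1.1311 -0.1232]
slide in current frame mm [-1.5994  2.1376 18.9836]  in target frame [-1.5347  1.9629 19.0078]
turn deg (tool) [-0.4828 -0.253  -0.5356]
```

View pics/side4.png

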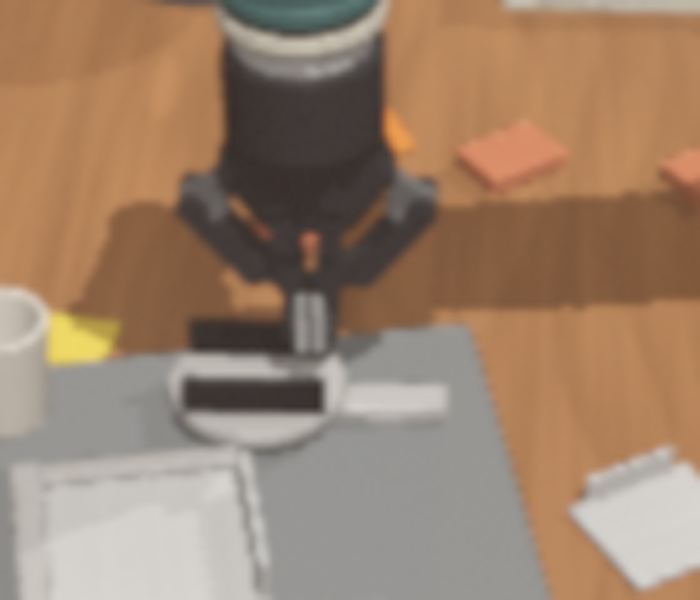

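View pics/top4.png

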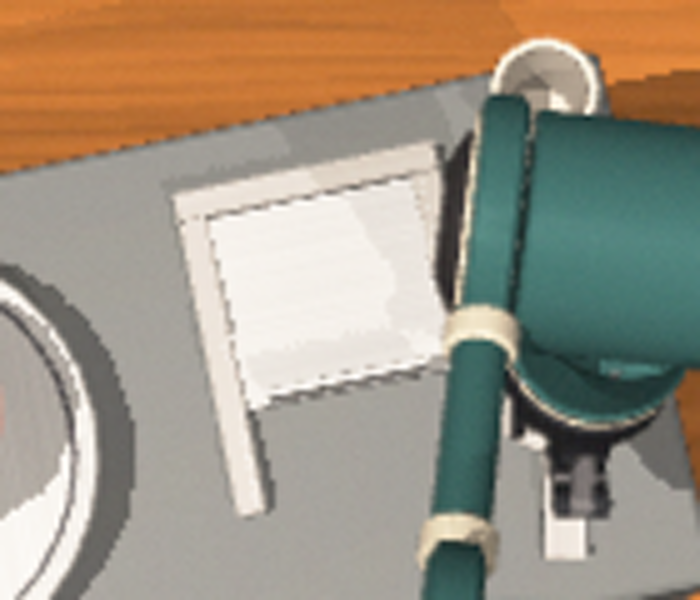

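Top view: the panel is fully home against the stop at (320,205). Side view: the fingertip at (310,345) is over the slot, between the ribs. Now I lower it.

>>> arm_command --slide '[[-0.0015,0.002,0],[0,0,0.006],[0,0,0.006],[0,0,0.004],[0,0,0.002],[0,0,0],[0,0,0],[0,0,0]]' --angular '[[-0.4,-0.2,-0.5],[0,0,0],[0,0,0],[0,0,0],[0,0,0],[0,0,0],[0,0,0],[0,0,0]]' --hand '[0,0,0,0,0,0,0,0]'

```text
time: 7.7
tool_pos: [0.5954, -0.0424, 0.1526]
tcp_rot: [2.199, 2.241, 0.004]
wrist_force: [0.2, 0.1, -0.6]
width: -0.0
```

Run:
```python
from h import *
go((.5937,-.0417,.150),91.1)
```

```text
t 7.7 pos [ 0.5954 -0.0424  0.1526] wheel [-0.044  -0.2012  0.1526] yaw 91.06889876225553
F [ 0.1956  0.125  -0.5804] w -9.830258009810166e-05 q [-0.1131  0.1843  1.8667  0.0005  1.0875 -0.132 ]
slide in current frame mm [ 0.7475 -1.7153  2.6135]  in target frame [ 0.7485 -1.7067  2.6189]
turn deg (tool) [ 0.1799 -0.0017 -0.0311]
```

>>> arm_command --slide '[[0.004,-0.002,0.003],[0.004,0,0],[0.0036,0.0014,0],[0.0036,0.0014,0],[0.0036,0.0014,0],[0.0036,0.0014,0],[0.0036,0.0014,0],[0,0,0]]' --angular '[[0,0,0],[0,0,0],[0,0,8],[0,0,8],[0,0,8],[0,0,8],[0,0,8],[0,0,0]]' --hand '[0,0,0,0,0,0,0,0]'

```text
time: 8.5
tool_pos: [0.5999, -0.0208, 0.1496]
tcp_rot: [2.847, 1.318, -0.014]
wrist_force: [-0.7, -0.6, -0.5]
width: 0.002
```

```bash
cat >> h.py <<'E'
def camrep():
    s=bot.read_state();R=Ro.from_rotvec(s['tcp_rot']).as_matrix();d=s['tool_pos'][:2]-np.array([.6197,-.0412])
    yw=np.degrees(np.arctan2(R[1,0],R[0,0]))
    print('t',s['time'],'r mm',1e3*np.linalg.norm(d),'ang',np.degrees(np.arctan2(d[1],d[0]))%360,'yaw',yw,'axis in tool',1e3*(R.T@np.r_[-d,0])[:2],'z',s['tool_pos'][2],'tiltz',R[:,2],'F',s['wrist_force'],'T',s['torque'])
E
python3 - <<'E'
from h import *
import cv2
camrep()
for n in("top","side"):cv2.imwrite(f"pics/{n}5.png",cv2.resize(bot.read_camera(n)[140:260,250:390,::-1],None,fx=5,fy=5,interpolation=cv2.INTER_CUBIC))
E
```

```text
t 8.5 r mm 28.41004631430511 ang 134.1606333728013 yaw 49.66963719583285 axis in tool [-2.7273 28.2788] z 0.14956582507588734 tiltz [-0.0065 -0.0078 -0.9999] F [-0.7417 -0.5606 -0.512 ] T [-0.0324 -0.0033  0.0227]
```

View pics/side5.png

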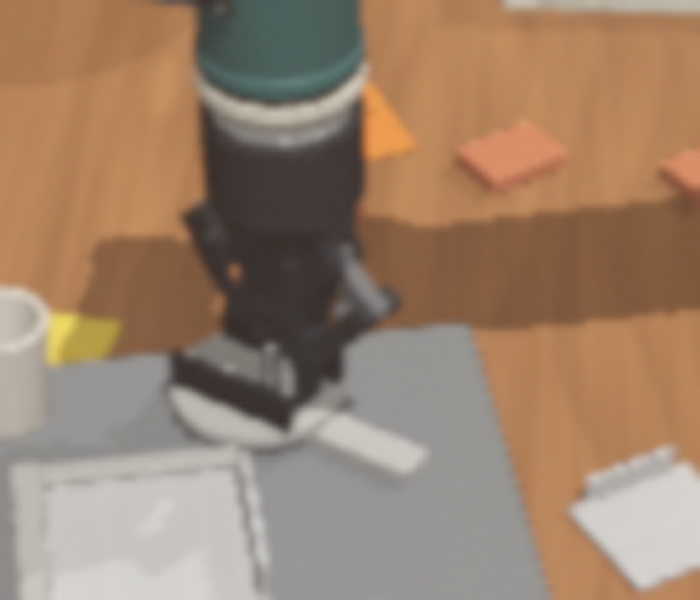

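The side view shows the cam turning with the finger, with the tongue now at (370,440), about halfway round. I continue.

>>> arm_command --slide '[[0.0045,0.001,0],[0.0045,0.001,0],[0.0045,0.001,0],[0.0045,0.001,0],[0.0045,0.001,0],[0.003,0,0],[0.002,0,0],[0,0,0]]' --angular '[[0,0,8],[0,0,8],[0,0,8],[0,0,8],[0,0,6],[0,0,0],[0,0,0],[0,0,0]]' --hand '[0,0,0,0,0,0,0,0]'

```text
time: 9.4
tool_pos: [0.6179, -0.0139, 0.1488]
tcp_rot: [3.114, 0.328, -0.04]
wrist_force: [-0.9, -0.9, 0.5]
width: 0.002
```

Run:
```python
from h import *
import cv2
camrep()
for n in("top","side"):cv2.imwrite(f"pics/{n}6.png",cv2.resize(bot.read_camera(n)[140:260,250:390,::-1],None,fx=5,fy=5,interpolation=cv2.INTER_CUBIC))
```

```text
t 9.4 r mm 27.401192047922176 ang 93.69663792595111 yaw 12.013322168702247 axis in tool [-3.9621 27.1116] z 0.14881958367889206 tiltz [-0.0242 -0.0123 -0.9996] F [-0.8913 -0.8501  0.5219] T [-0.1311  0.1201 -0.0058]
```

View pics/side6.png

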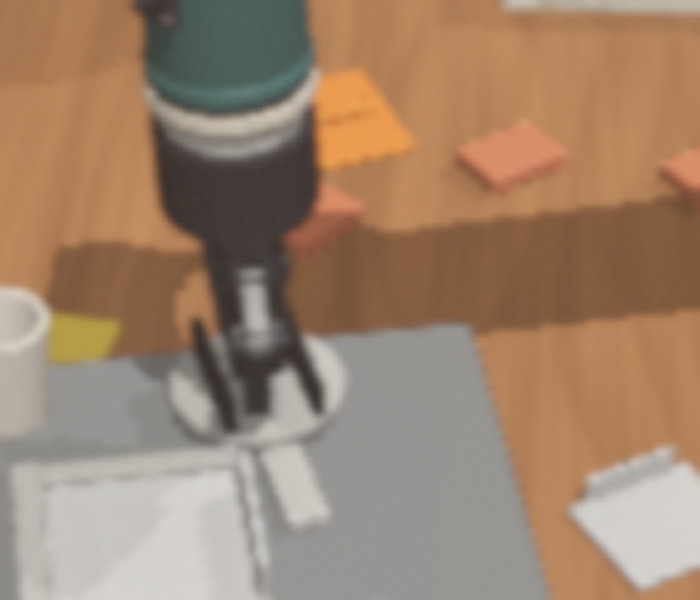

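The tongue is at (295,490), still about 15–20° short of its stop. I push on.

>>> arm_command --slide '[[0.004,0,0],[0.004,0,0],[0.004,0,0],[0.004,0,0],[0.004,0,0],[0.003,0,0],[0.003,0,0],[0.003,0,0]]' --angular '[[0,1.4,0],[0,0,2],[0,0,2],[0,0,2],[0,0,0],[0,0,0],[0,0,0],[0,0,0]]' --hand '[0,0,0,0,0,0,0,0]'

```text
time: 10.3
tool_pos: [0.6221, -0.0136, 0.1484]
tcp_rot: [3.125, 0.18, -0.083]
wrist_force: [-11.4, -2.9, 8.0]
width: 0.004
```

Run:
```python
from h import *
import cv2
camrep()
for n in("top","side"):cv2.imwrite(f"pics/{n}7.png",cv2.resize(bot.read_camera(n)[140:260,250:390,::-1],None,fx=5,fy=5,interpolation=cv2.INTER_CUBIC))
```

```text
t 10.3 r mm 27.713295103396455 ang 84.96968515252665 yaw 6.5705734004276435 axis in tool [-5.565  27.1441] z 0.14839584057890906 tiltz [-0.0523 -0.0137 -0.9985] F [-11.3679  -2.9426   8.0455] T [-0.3604  1.733  -0.0331]
```

View pics/side7.png

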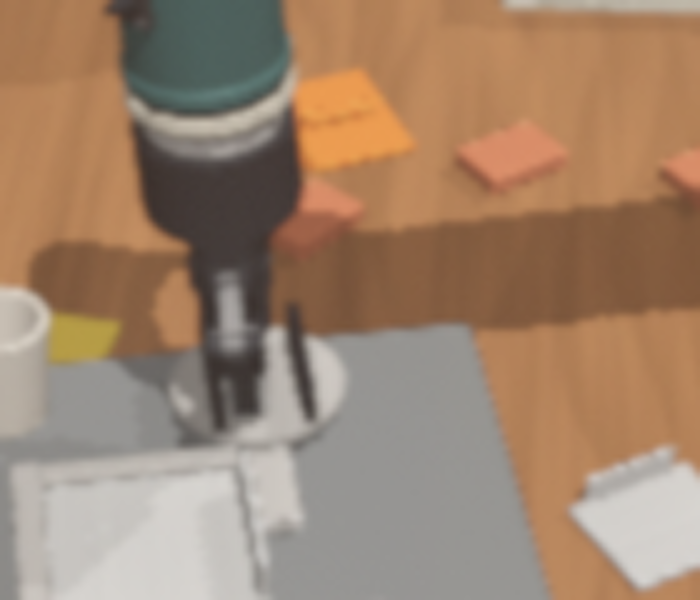

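Run:
```python
from h import *
for nm,p in dict(tipR=(-.030,-.110,.128),tipL=(-.010,-.110,.128),rootR=(-.030,-.165,.128)).items():
    q=proj('side',w2W(p));print(nm,(q-[250,140]+.5)*5-.5)
```

```text
tipR [304.9782 514.6022]
tipL [263.43   519.0005]
rootR [290.4416 439.3822]
```

>>> arm_command --slide '[[0.003,0,0],[0.006,0,0],[0.006,0,0],[0.006,0,0],[0.006,0,0],[0.006,0,0],[0.006,0,0],[0.006,0,0]]' --angular '[[0,3,-3],[0,0.5,0],[0,0.5,0],[0,0.5,0],[0,0.5,0],[0,0.5,0],[0,0.5,0],[0,0.5,0]]' --hand '[0,0,0,0,0,0,0,0]'

```text
time: 11.2
tool_pos: [0.6226, -0.0138, 0.1475]
tcp_rot: [3.123, 0.293, -0.053]
wrist_force: [-19.8, -5.2, 14.1]
width: 0.0
```

Run:
```python
from h import *
import cv2
camrep()
for n in("top","side"):cv2.imwrite(f"pics/{n}8.png",cv2.resize(bot.read_camera(n)[140:260,250:390,::-1],None,fx=5,fy=5,interpolation=cv2.INTER_CUBIC))
```

```text
t 11.2 r mm 27.586111138875445 ang 83.92839017455152 yaw 10.705947379066691 axis in tool [-7.9582 26.4114] z 0.1475193159167387 tiltz [-0.0335 -0.008  -0.9994] F [-19.7603  -5.2057  14.1356] T [-0.7547  3.0595  0.0565]
```

View pics/side8.png

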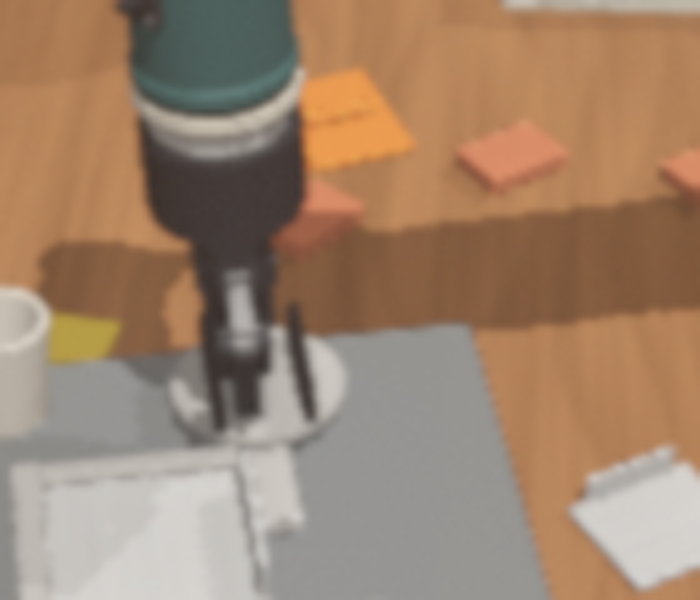

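It is stalled at 20 N. The tongue tip is at (300,522) against a predicted (305,515) at the stop, and the finger's 8 mm offset equals the slot slack, so the cam is on its stop. Next I centre the finger in the slot and lift out.

>>> arm_command --slide '[[-0.005,0,0],[-0.002,0,0],[0,0,-0.01],[0,0,-0.015],[0,0,-0.03],[0,0,-0.04],[0,0,-0.04],[0,0,0]]' --angular '[[0,1.5,0],[0,0,0],[0,0,0],[0,0,0],[0,0,0],[0,0,0],[0,0,0],[0,0,0]]' --hand '[0,0,0,0,0,0,0,0]'

```text
time: 12.1
tool_pos: [0.6196, -0.0128, 0.2929]
tcp_rot: [-3.127, -0.303, -0.0]
wrist_force: [0.9, -0.5, 1.5]
width: -0.004
```

Run:
```python
from h import *
go((.45,-.30,.28),12)
```

```text
t 12.1 pos [ 0.6196 -0.0128  0.2929] wheel [-0.0143 -0.1771  0.2929] yaw 11.072943248264998
F [ 0.8604 -0.4703  1.4799] w -0.00447379440492225 q [-0.0608  0.1319  1.6621  0.0001  1.3475  1.3167]
slide in current frame mm [-221.5846  249.3082   12.9101]  in target frame [-225.5884  245.6899   12.9358]
turn deg (tool) [-0.0025 -0.0038 -0.9271]
```

>>> arm_command --slide '[[-0.027,0.031,0],[-0.027,0.031,0],[-0.027,0.031,0],[-0.027,0.031,0],[-0.027,0.031,0],[-0.027,0.031,0],[-0.02,0.025,0],[0,0,0]]' --angular '[[0,0,0],[0,0,0],[0,0,0],[0,0,0],[0,0,0],[0,0,0],[0,0,0],[0,0,0]]' --hand '[0,0,0,0,0,0,0,0]'

```text
time: 12.9
tool_pos: [0.4872, -0.2623, 0.3047]
tcp_rot: [3.117, 0.319, 0.035]
wrist_force: [-0.1, -0.8, 0.2]
width: 0.001
```

Run:
```python
from h import *
import cv2
s=bot.read_state();print(s['tool_pos'],s['wrist_force'],s['time'])
cv2.imwrite("pics/topfull9.png",bot.read_camera('top')[:,:,::-1])
a=cv2.imread("pics/topfull9.png")
cv2.imwrite("pics/top9.png",cv2.resize(a[140:260,275:395],None,fx=5,fy=5,interpolation=cv2.INTER_CUBIC))
cv2.imwrite("pics/side9.png",cv2.resize(bot.read_camera('side')[190:290,230:350,::-1],None,fx=6,fy=6,interpolation=cv2.INTER_CUBIC))
```

```text
[ 0.4872 -0.2623  0.3047] [-0.0652 -0.8167  0.1723] 12.9
```

View pics/top9.png

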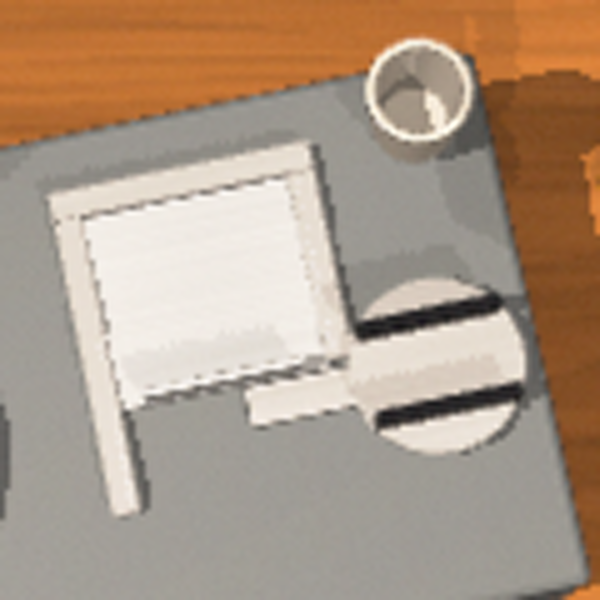

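View pics/side9.png

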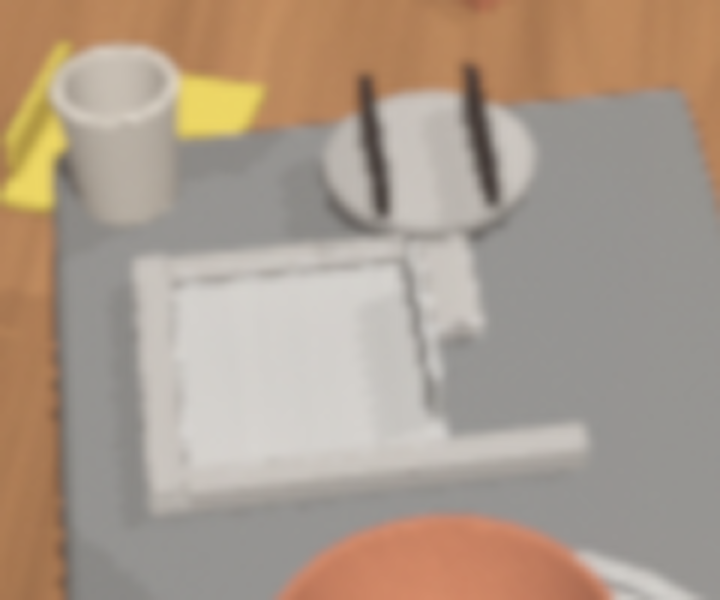

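View pics/topfull9.png

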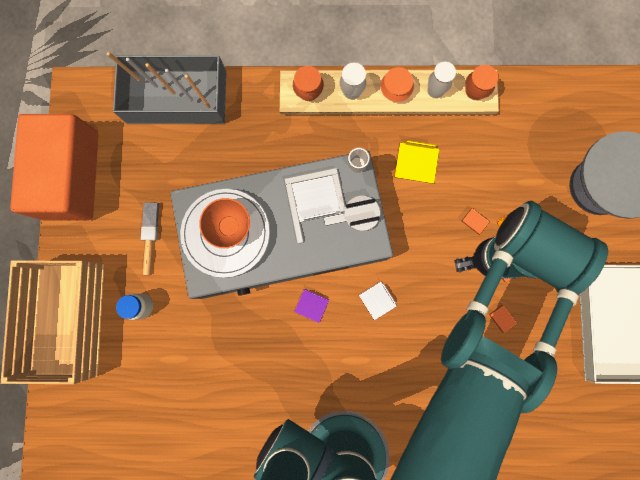

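The top view shows the panel against the stop, the tongue at (300,398) behind its near edge, and the bystanders in place. I'll check the angle, then hand in.

Run:
```python
from h import *
t=lambda u,v,z:W2w(ray('top',*z0(u,v,5,275,140),z))
for a,b in[((362,330),(500,300)),((378,420),(520,390))]:
    d=t(*a,.157)-t(*b,.157);print('rib deg from wheel +y',np.degrees(np.arctan2(d[0],d[1])),np.linalg.norm(d))
print('panel near',t(131,409,.123),'tongue end',t(246,393,.128),t(252,426,.128))
s=bot.read_state();print(s['joint_vel'],s['wrist_force']);bot.finish_job()
```

```text
rib deg from wheel +y -0.6675673382660815 0.06881824833333365
rib deg from wheel +y -0.30756727789477734 0.07038678221211485
panel near [-0.0077 -0.0516  0.123 ] tongue end [-0.0123 -0.1095  0.128 ] [-0.0292 -0.109   0.128 ]
[ 0.0367  0.0039  0.007   0.0066 -0.0013  0.0049] [ 0.4965  0.1996 -0.6605]
the job is handed in; nothing more can be done
```

The wheel is closed up and the job is handed in, at about 13 s of the 45 s allowed. I pushed the panel home first, then turned the cam clockwise to its stop and pulled the arm clear.

| Check | Measured | Expected |
|---|---|---|
| Panel near edge when home (wheel x) | -7.7 mm | -8 mm |
| Panel against the end stop | stalled at about 10 N, no gap in either view | touching |
| Cam slot ribs, away from wheel +y | 0.3–0.7° | 0° |
| Cam at its stop | stalled at about 20 N | against the stop |
| Tongue end, across its width (wheel x) | -29 to -12 mm | -30 to -10 mm |

- **Tongue:** its end sits at wheel y -109 mm, just behind the panel's near edge.
- **Bystanders:** the bowl, beaker, brush and jar, and the panel-like decoys I could see, looked unmoved. In the last top view the arm covered one tile and most of the scraper. The arm never went near them at bench height.
- **Robot:** it touched nothing at hand-in. Wrist force was under 1 N, and the gripper was about 0.25 m from the cam.
- **Disagreement:** at the cam's stop, the tongue tip in the enlarged side picture (5x) was about 5–7 pixels from where I predicted, roughly 1.5 camera pixels. The final top view settled it.

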